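# Turn a sample-book leaf and set the page holder

## Task

With your fingertips, turn the half-raised leaf of the open sample book over its spine and lay it flat on the boards on the left, then push the left page holder round over the leaf so that it points up the page and keeps the leaf down. Push and press only, and gently: do not pinch anything or fling the leaf, leave the right page holder parked, and leave the things round the book where they are.

Things in the scene. Friction and masses are not known exactly. Their poses are not given: they have to be found in the camera images.
- book_rest: Fixed plywood book rest, 390 mm wide, 216 mm deep, its board sloping up away from the robot by 0.175 rad (10 degrees). Origin on the table under the board's middle; x away from the robot, y to the left, z up. An open sample book is fixed on it; along its front edge runs a lip. Lip and book do not move.
- spine (a point): Middle of the book's hinge axis, 17.5 mm above the sloping board, 48 mm above the table. Its frame: x along the hinge, up the slope away from the robot; y to the left across the pages; z square to the pages. In it the lip's outer face is at x = -0.116 and the lip's top at z = -0.0035.
- left_page (a point): Middle of the top of the fixed left pile of white boards, 80 mm left of the axis and 2.5 mm below it. Both piles (left and right alike) reach 150 mm out from the axis (thin tabs to 161 mm) and 85 mm up and down the page from the spine point. The turned leaf lies on the left one.
- leaf (a joint): Angle of the one loose leaf about the hinge, rad: 0 flat on the right pile, 1.57 square up, 3.14 flat on the left pile (stops at both ends). White board, 4 mm thick, samples on both faces, 149 mm out from the axis, 85 mm either way along it, its mid-plane through the axis. Starts half raised on the right. Stiff hinge: it stays where left and needs 1 to 3 N at its outer edge.
- tab (a point): Middle of the grey index tab on the leaf's outer edge (moves with the leaf): 158 mm out from the hinge axis, at x = -0.030 in the spine frame. The tab is 46 mm long along the edge, 3 mm thick, and sticks out to 167 mm from the axis.
- holder_left (a joint): Angle of the left page holder about its pivot, rad: 0 parked, pointing outward to the left along the lip; 1.57 pointing straight up the page over the leaf; stop at 1.65 (turns clockwise from above). A 7 mm steel wire arm with an upturned rubber end. It clears a flat leaf by 4.5 mm; a leaf not flat blocks it. It turns with about 0.5 N at its end and stays where left.
- left_pivot (a point): Pivot of the left page holder, on the lip at x = -0.109, y = +0.100 in the spine frame, at the height of the wire's middle (10 mm above the hinge axis). The pivot's axis is square to the pages.
- left_tip (a point): Middle of the upturned rubber end of the left page holder, 77 mm from its pivot: an upright cap 12 mm thick, from 17 to 43 mm above the hinge axis square to the pages (this point at 30 mm). A fingertip pushes the holder round by this end.
- holder_right (a joint): Angle of the right page holder, the mirror image of the left, pivot at y = -0.100 in the spine frame: 0 parked, pointing outward to the right along the lip; grows as it turns over the right page. It is to stay parked.
- loupe: black round loupe, 43 mm wide, 36 mm high, standing in front of the book rest; loose, to be left alone. Origin: centre of its underside.
- eraser: eraser in a sleeve, 23 x 58 x 13 mm, lying in front of the book rest; loose, to be left alone. Origin: centre of its underside.
- pencil: pencil, 8 x 167 x 8 mm, lying front left; loose, to be left alone. Origin: centre of its underside.
- ink_bottle: ink bottle, 46 mm wide, 64 mm high, standing at the left of the book rest; loose, to be left alone. Origin: centre of its underside.
- tape_measure: yellow pocket tape measure standing on its edge, 35 x 78 x 64 mm, at the right; loose, to be left alone. Origin: centre of its underside.
- staples: carton of staples, 38 x 64 x 22 mm, at the right; loose, to be left alone. Origin: centre of its underside.
- bulldog_clip: black bulldog clip, 50 x 51 x 21 mm, at the right; loose, to be left alone. Origin: centre of its underside.

How it is judged:
By the outcome, as a careful person would: the job done as asked, in the order asked, and still so for the second after the job is handed in, with the robot touching nothing.
It also fails if it takes over 58 s, if anything falls off the work surface, if the arm or the gripper's body presses on something with over 40 N, if the wrist force passes 120 N, or if a joint passes its speed limit or range.

## Robot

A 6-joint arm with a two-finger parallel gripper is mounted at the origin on the work surface; the furniture and walls round the work are solid. World frame = base frame: x ahead of the robot, y to its left, z up, the work surface at z = 0. Lengths are in m, angles in rad, forces in N, time in s.
With the tool pointing down it reaches from about 0.35 to 0.775 m from the base axis. Payload 5.5 kg.
Tool frame: the origin (TCP) lies at the very end of the fingers, on their centre line; the grasp point (between the pads) lies 19 mm behind it; z points along the fingers, y is the line along which they close (so a half turn about z gives the same grasp; the last joint's range is limited). The gripper opens to 85 mm and grips with 20 to 120 N. Pads are 22 mm wide; open, the fingers measure 114 mm over their backs; the gripper's body (76 mm by 85 mm) begins 54 mm behind the grasp point. The pads swing forward as they close: fully open they stand 13 mm farther back than shut.
Start: joints at [1.207, 0.313, 0.046, 1.304, 0, 1.431], TCP at [0.128, 0.561, 0.231] pointing down, gripper open.
Joint ranges: [-2.76, 2.76], [-0.86, 1.69], [-1.03, 1.26], [-2.2, 2.34], [-1.47, 1.5], [-3.14, 3.14]. Speed limits (rad/s): [2.57, 2.57, 3.14, 3.14, 3.14, 3.14].

## Interface

Orientations are given as a unit quaternion [w, x, y, z].
In Python, from workcell import get_state, read_camera, hand_in gives the robot as it stands.
- The arm moves only by the tool send_rows, never from a script. Its argument "increments" is a list of rows, each an object of numbers: "dx", "dy", "dz": the shift along the world's x, y, z in units of 25 mm (1.0 is 25 mm); "roll": the turn about the world's z in units of 8 degrees (1.0 is 8 degrees); "claw": the opening, from -1 (shut) to 1 (fully open). In form: [{"dx": .., "dy": .., "dz": .., "roll": .., "claw": ..}, ...]. A call has exactly 5 rows; each row is the pose to reach, as a shift and turn from the pose commanded when the call began; what a row does not reach only later rows make up. A row lasts 1/8 s, in which the tool goes at most 62.5 mm and 10.7 degrees, less where a joint would pass 70% of its speed; a pose out of reach is approached as far as the arm can. A call with a gripper value outside its range is refused whole. The fingers move at their own pace and stop on an object; "grip_force" is the grip in N (left out, the last holds). Time passes only in rows, so rows that repeat a pose let the fingers close, or fill a call up. It gives the time, the measured TCP pose, the force, the opening and the grip force at its end, in the units of the state.
- get_state(): the state, without advancing time (a new reading comes with each control period).
- read_camera(name): name is "side" or "top" or "wrist"; returns a dict with "image" (400x640x3 uint8, blue, green, red), "fx", "fy", "cx", "cy" (pixels), "world_to_cam" (4x4, takes a point from world to camera coordinates). Camera axes: x right, y up, looking along -z (the intrinsics and any distortion apply to the point x, -y, -z); pixel columns grow to the right and rows downward; lengths in m; the calibration is good to about 2 mm. A picture is of the moment at which its call begins. There is no depth.
- hand_in(): hands the job in; it is judged then, once.
The state is a dict: "clock": time; "joint_pos": joint angles; "qvel": joint speeds; "tau": joint torques, N m; "tcp_pos": TCP position; "orientation": TCP orientation; "wrist_force": force on the tool from outside, world axes, zero at the start; "ft_torque": the same for the moment, N m; "finger_gap": finger opening in m; "grip_force": force on a finger pad.
Only numpy, scipy, OpenCV 4.12 (cv2) and the standard library are available. Lean on these libraries where they do the work, as an engineer would, in place of code of your own. Each camera call takes 0.05 s, during which the arm holds its last target. There are 200 camera calls.

## Working session

There is one attempt and no reset: what is moved stays moved. The work goes in short steps, Python scripts to look and compute and a tool call to move; the robot and the scene stay as the last step left them, time stands still between calls to the robot, and variables do not carry over. Pictures are saved under pics/ and viewed, at most 10 in all, crops included, and the job is handed in when it is done.

Besides the shell and the picture viewer there is one more tool, called after "Call:" as name(argument=value, ...), one argument or row to a line, values as JSON. send_rows: Moves the arm, as the interface text tells. Its arguments: {"type":"object","properties":{"increments":{"type":"array","items":{"type":"object","properties":{"dx":{"type":"number"},"dy":{"type":"number"},"dz":{"type":"number"},"roll":{"type":"number"},"claw":{"type":"number"}}}},"grip_force":{"type":"number"}},"required":["increments"]}

```bash
mkdir -p pics; ls; python3 - <<'E'
from workcell import *
import cv2
s=get_state(); print({k:s[k] for k in('clock','tcp_pos','orientation','finger_gap','wrist_force')})
for n in('top','side'):
    r=read_camera(n); cv2.imwrite(f'pics/{n}0.png',r['image']); print(n,{k:r[k] for k in r if k!='image'})
E
```

```text
pics
{'clock': 0.0, 'tcp_pos': array([0.12743346, 0.56015619, 0.23040364]), 'orientation': array([-2.24078298e-04,  1.11670263e-01,  9.93744888e-01, -8.94133960e-04]), 'finger_gap': 0.0855326404667891, 'wrist_force': array([-0.61572528, -0.47219117, -0.01353759])}
top {'fx': 438.9029908089291, 'fy': 438.9029908089291, 'cx': 317.41096616237365, 'cy': 199.0888460927053, 'world_to_cam': array([[-0.29236719, -0.95630455,  0.00173899,  0.08318683],
       [ 0.9300281 , -0.28390949,  0.23333054, -0.46687669],
       [-0.22264134,  0.06983551,  0.97239593, -1.12114472],
       [ 0.        ,  0.        ,  0.        ,  1.        ]])}
side {'fx': 361.88693440215985, 'fy': 361.88693440215985, 'cx': 320.89343297514176, 'cy': 204.38959063655577, 'world_to_cam': array([[ 0.99722593, -0.07437626,  0.00293476, -0.45813934],
       [ 0.04349892,  0.6143148 ,  0.78786114, -0.03477293],
       [-0.06040103, -0.7855479 ,  0.61584594, -1.04125063],
       [ 0.        ,  0.        ,  0.        ,  1.        ]])}
```

View pics/top0.png

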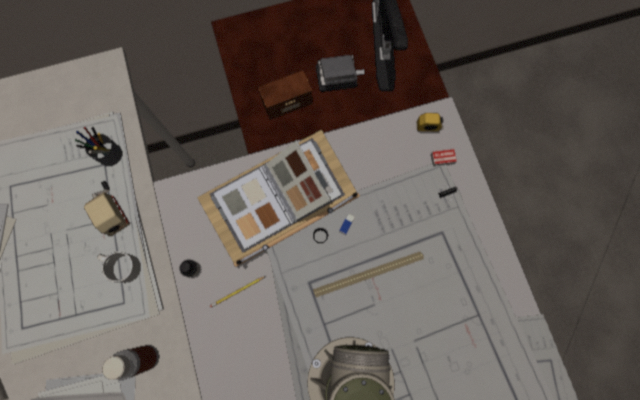

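View pics/side0.png

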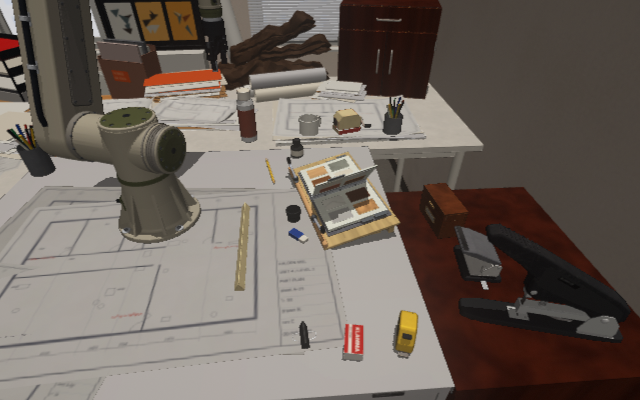

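The top view shows the book around px (278,192), spine about (270,193), leaf half raised on the right. Side shows the leaf standing at about (350,185). I'll enlarge both.

```bash
python3 - <<'E'
import cv2,numpy as np
a=cv2.imread('pics/top0.png')[125:275,190:365]; a=cv2.resize(a,None,fx=4,fy=4,interpolation=cv2.INTER_CUBIC)
cv2.imwrite('pics/c1.png',a)
b=cv2.imread('pics/side0.png')[145:250,280:405]; b=cv2.resize(b,None,fx=5.6,fy=5.6,interpolation=cv2.INTER_CUBIC); cv2.imwrite('pics/c2.png',b)
E
```

```text
(no output)
```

View pics/c1.png

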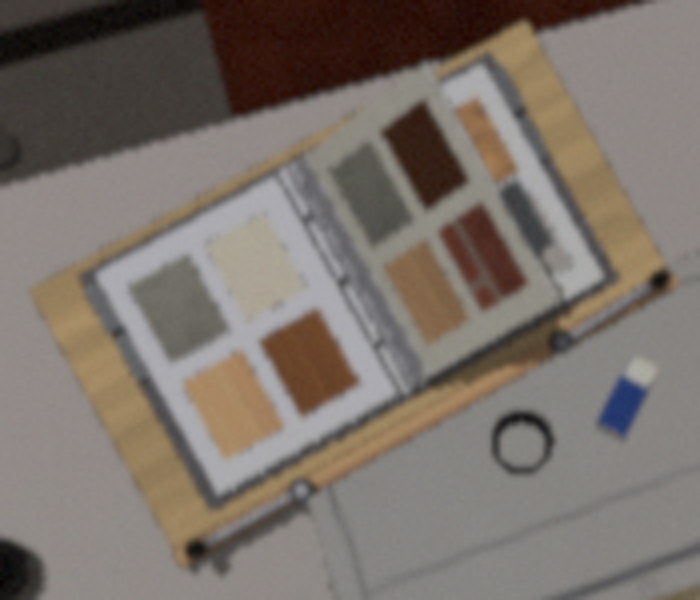

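View pics/c2.png

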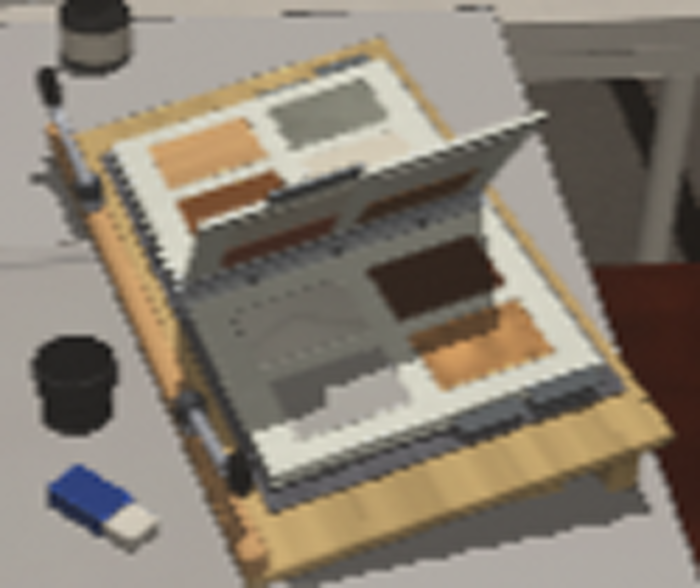

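The crops show the left tip at crop px (196,549) top / (50,87) side, right tip (659,279) / (236,470); leaf outer edge (435,65)-(555,300) top and (545,118)-(195,232) side. I'll cast these.

```bash
cat > h.py <<'E'
import numpy as np, cv2
from workcell import *
def ray(r,u,v):
    W=r['world_to_cam']; R=W[:3,:3]; o=-R.T@W[:3,3]
    d=R.T@np.array([(u-r['cx'])/r['fx'],-(v-r['cy'])/r['fy'],-1]); return o,d/np.linalg.norm(d)
def plane(r,u,v,z): o,d=ray(r,u,v); return o+d*(z-o[2])/d[2]
def tri(a,b):
    (o,d),(p,e)=a,b
    s=np.linalg.lstsq(np.c_[d,-e],p-o,rcond=None)[0]; A=o+d*s[0];B=p+e*s[1]; return (A+B)/2,np.linalg.norm(A-B)
def proj(r,P):
    c=r['world_to_cam'][:3,:3]@P+r['world_to_cam'][:3,3]; return r['cx']-r['fx']*c[0]/c[2], r['cy']+r['fy']*c[1]/c[2]
S=np.sin(.1745);C=np.cos(.1745)
def frame(org,yaw):  # spine frame -> world
    c,s=np.cos(yaw),np.sin(yaw)
    return lambda x,y,z: np.array(org)+np.array([c*(x*C-z*S)-s*y, s*(x*C-z*S)+c*y, x*S+z*C])
E
cat > m.py <<'E'
from h import *
t=read_camera('top');s=read_camera('side')
T=lambda x,y:((x+.5)/4-.5+190,(y+.5)/4-.5+125)
Q=lambda x,y:((x+.5)/5.6-.5+280,(y+.5)/5.6-.5+145)
def dark(r,u,v,R=4):
    u0,v0=int(round(u)),int(round(v)); g=r['image'][v0-R:v0+R+1,u0-R:u0+R+1].max(2).astype(float)
    w=np.clip(70-g,0,None); yy,xx=np.mgrid[v0-R:v0+R+1,u0-R:u0+R+1]; return (w*xx).sum()/w.sum(),(w*yy).sum()/w.sum()
P={}
for n,a,b in(('L',(196,549),(50,87)),('R',(659,279),(236,470))):
    ta=dark(t,*T(*a)); print(n,T(*a),ta,'side',Q(*b),dark(s,*Q(*b)))
    P[n]=plane(t,*ta,.0586); print(P[n],tri(ray(t,*ta),ray(s,*dark(s,*Q(*b)))))
v=P['L']-P['R']; print('sep',np.linalg.norm(v)); yaw=np.arctan2(-v[0],v[1]); print('yaw',yaw)
m=(P['L']+P['R'])/2; xh=-.109*C-.030*S
org=m-np.array([np.cos(yaw)*xh,np.sin(yaw)*xh,0]); org[2]=.048; print('spine',org)
F=frame(org,yaw)
for q in((.085,.15,-.0025),(-.085,.15,-.0025),(-.085,0,-.0025),(-.109,.1,.01),(-.109,-.1,.01)):
    u,w=proj(t,F(*q)); a,b=proj(s,F(*q)); print(q,'topcrop',(u-189.5)*4-.5,(w-124.5)*4-.5,'sidecrop',(a-279.5)*5.6-.5,(b-144.5)*5.6-.5)
for a,b in(((435,65),(545,118)),((555,300),(195,232))):
    X,e=tri(ray(t,*T(*a)),ray(s,*Q(*b))); d=X-org; c,k=np.cos(yaw),np.sin(yaw)
    h=c*d[0]+k*d[1]; y=-k*d[0]+c*d[1]; lx,lz=h*C+d[2]*S,-h*S+d[2]*C
    print('leaf',lx,y,lz,'r',np.hypot(y,lz),'ang',np.arctan2(lz,-y),e)
E
python3 m.py
```

```text
L (238.625, 261.875) (np.float64(238.90447154471545), np.float64(262.0650406504065)) side (288.51785714285717, 160.125) (np.float64(288.86511627906975), np.float64(159.56046511627906))
[0.36927956 0.18618588 0.0586    ] (array([0.36892627, 0.18560026, 0.0630146 ]), np.float64(0.0005335628570421185))
R (354.375, 194.375) (np.float64(354.4421052631579), np.float64(194.69210526315788)) side (321.7321428571429, 228.51785714285717) (np.float64(322.453446191052), np.float64(228.9117291414752))
[ 0.45264114 -0.15502424  0.0586    ] (array([ 0.45181599, -0.15456612,  0.0615714 ]), np.float64(0.000373477193816382))
sep 0.35124563364933875
yaw 0.23961770609580496
spine [0.52029771 0.0422932  0.048     ]
(0.085, 0.15, -0.0025) topcrop 90.66253461496399 275.50429521253625 sidecrop 385.49947110992366 56.39815368945935
(-0.085, 0.15, -0.0025) topcrop 217.31704092067775 495.9013197430372 sidecrop 114.60961414438474 145.09651786569577
(-0.085, 0, -0.0025) topcrop 412.4259348097405 382.76983506243585 sidecrop 190.3708415790556 292.2584461092455
(-0.109, 0.1, 0.01) topcrop 300.39346288526644 489.3207780105545 sidecrop 93.30142915347373 186.68498141899013
(-0.109, -0.1, 0.01) topcrop 559.0688228348467 338.48500033227856 sidecrop 199.94545107462795 406.5108493609517
leaf 0.07725608520424619 -0.10523965587602507 0.11430215562431001 r 0.1553717089732496 ang 0.8266538929475429 0.0009520265565391303
leaf -0.08924564255149209 -0.09627222725544704 0.10901828724337483 r 0.1454418395586477 ang 0.8474064811998432 0.005460045247371641
```

```bash
cat > plan.py <<'E'
from h import *
F=frame([.5203,.0423,.048],.2396)
w=.011
def leaf(th,back=0,dz=0,x=-.03):
    c,s=np.cos(th),np.sin(th)
    if th<1.5: y,z=-.167*c,.167*s-.025
    else: y,z=-.13*c-.002*s,.13*s-.002*c
    return F(x,y-w-back,z+dz)
def hold(ph,gap=0,z=.022,hx=.0145,hy=.011):
    t=np.array([np.cos(ph),-np.sin(ph)])
    tip=np.array([-.109+.077*np.sin(ph),.1+.077*np.cos(ph)])
    d=next(d for d in np.arange(.01,.05,.0002) if np.hypot(*np.maximum(np.abs(d*t)-[hx,hy],0))>=.006)+gap
    p=tip-t*d; return F(p[0],p[1],z)
def units(P,base): return np.round((np.array(P)-base)/.025,2)
E
python3 - <<'E'
from plan import *
b=get_state()['tcp_pos']; print(b)
pre=leaf(.83,back=.035); print('pre',pre,units(pre,b),'high',units([*pre[:2],.25],b))
for t in np.arange(.8,3.15,.12): print(round(t,2),leaf(t).round(4),units(leaf(t),pre))
E
```

```text
[0.12751962 0.56037192 0.23073155]
pre [ 0.51269449 -0.12292925  0.13953422] [ 15.41 -27.33  -3.65] high [ 15.41 -27.33   0.77]
0.8 [ 0.5058 -0.0923  0.1362] [-0.27  1.22 -0.14]
0.92 [ 0.5    -0.0781  0.149 ] [-0.51  1.79  0.38]
1.04 [ 0.4942 -0.0624  0.16  ] [-0.74  2.42  0.82]
1.16 [ 0.4884 -0.0455  0.169 ] [-0.97  3.1   1.18]
1.28 [ 0.4828 -0.0275  0.1757] [-1.2   3.82  1.45]
1.4 [ 0.4774 -0.0087  0.1802] [-1.41  4.57  1.63]
1.52 [0.4744 0.0109 0.1706] [-1.53  5.35  1.24]
1.64 [0.4707 0.026  0.1706] [-1.68  5.96  1.24]
1.76 [0.4673 0.0412 0.1689] [-1.82  6.56  1.17]
1.88 [0.4643 0.0561 0.1653] [-1.94  7.16  1.03]
2.0 [0.4617 0.0705 0.16  ] [-2.04  7.74  0.82]
2.12 [0.4596 0.0843 0.153 ] [-2.12  8.29  0.54]
2.24 [0.458  0.0972 0.1444] [-2.19  8.8   0.2 ]
2.36 [0.457  0.109  0.1344] [-2.23  9.28 -0.21]
2.48 [0.4564 0.1197 0.123 ] [-2.25  9.7  -0.66]
2.6 [0.4564 0.129  0.1105] [-2.25 10.08 -1.16]
2.72 [0.457  0.1368 0.097 ] [-2.23 10.39 -1.7 ]
2.84 [0.4581 0.1429 0.0827] [-2.19 10.63 -2.27]
2.96 [0.4597 0.1474 0.0678] [-2.12 10.81 -2.87]
3.08 [0.4618 0.1501 0.0526] [-2.04 10.92 -3.48]
```

Call:
send_rows(
  increments=[
    {"dx": 1.5,"dy": -1.2,"dz": 0.3,"roll": -1,"claw": -1},
    {"dx": 3,"dy": -2.8,"dz": 0.8,"roll": -2,"claw": -1},
    {"dx": 4.8,"dy": -4.4,"dz": 0.8,"roll": -3.2,"claw": -1},
    {"dx": 6.4,"dy": -6.0,"dz": 0.8,"roll": -4.4,"claw": -1},
    {"dx": 8,"dy": -7.6,"dz": 0.8,"roll": -5.6,"claw": -1},
  ],
  grip_force=20,
)

```text
clock: 0.82
tcp_pos: [0.3287, 0.3693, 0.2513]
orientation: [0.0, 0.484, 0.875, 0.0]
wrist_force: [0.3, 0.1, -0.1]
finger_gap: 0.0003
grip_force: 0.0
```

Call:
send_rows(
  increments=[
    {"dx": 1.2,"dy": -2,"dz": 0,"roll": -0.8,"claw": -1},
    {"dx": 2.4,"dy": -4,"dz": 0,"roll": -1.6,"claw": -1},
    {"dx": 3.6,"dy": -6,"dz": 0,"roll": -2.3,"claw": -1},
    {"dx": 4.8,"dy": -8,"dz": 0,"roll": -2.3,"claw": -1},
    {"dx": 6,"dy": -10,"dz": 0,"roll": -2.3,"claw": -1},
  ],
)

```text
clock: 1.45
tcp_pos: [0.4783, 0.1189, 0.2514]
orientation: [0.0, 0.616, 0.788, 0.0]
wrist_force: [0.8, 0.8, 0.2]
finger_gap: -0.0001
grip_force: 0.0
```

Call:
send_rows(
  increments=[
    {"dx": 0.3,"dy": -2,"dz": 0,"claw": -1},
    {"dx": 0.6,"dy": -4,"dz": 0,"claw": -1},
    {"dx": 0.9,"dy": -6,"dz": 0,"claw": -1},
    {"dx": 1.2,"dy": -8,"dz": 0,"claw": -1},
    {"dx": 1.4,"dy": -9.7,"dz": 0,"claw": -1},
  ],
)

```text
schema error: expected keys dx, dy, dz, roll, claw
```

```bash
python3 - <<'E'
from plan import *
s=get_state();print(s['tcp_pos'],s['orientation'])
for n,c in(('top',(125,190,150,175)),('wrist',None)):
    r=read_camera(n);i=r['image']
    if c: i=cv2.resize(i[c[0]:c[0]+c[2],c[1]:c[1]+c[3]],None,fx=3,fy=3,interpolation=cv2.INTER_CUBIC)
    cv2.imwrite(f'pics/{n}1.png',i)
    if n=='wrist':
        for q in((-.085,-.15,-.0025),(.085,-.15,-.0025),(-.085,-.149*np.cos(.83),.149*np.sin(.83)),(.085,-.149*np.cos(.83),.149*np.sin(.83)),(-.109,-.177,.03)): print(q,proj(r,F(*q)))
E
```

```text
[0.47829071 0.11893864 0.25135646] [8.61673818e-05 6.15856124e-01 7.87858608e-01 2.03836896e-04]
(-0.085, -0.15, -0.0025) (np.float64(276.3952361221626), np.float64(320.95513080446193))
(0.085, -0.15, -0.0025) (np.float64(390.23496530538597), np.float64(335.0439348453451))
(-0.085, np.float64(-0.1005564882506188), np.float64(0.10995177429538443)) (np.float64(243.2893458319674), np.float64(354.1832503606951))
(0.085, np.float64(-0.1005564882506188), np.float64(0.10995177429538443)) (np.float64(401.0914638606416), np.float64(377.22533934469755))
(-0.109, -0.177, 0.03) (np.float64(254.73262570016763), np.float64(349.3832918606463))
```

View pics/wrist1.png

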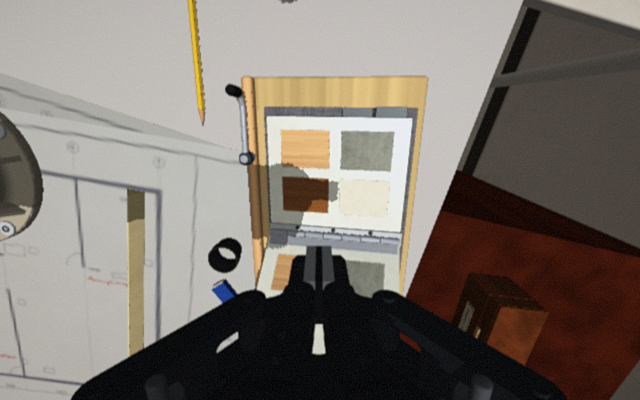

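The wrist picture shows the left pile (white) with outer corners at about (267,116) and (411,117), the left tip at (233,90), pivot (246,158). A good check of the pose, before moving on.

```bash
python3 - <<'E'
from plan import *
r=read_camera('wrist')
for q,s in(((.085,.15,-.0025),(411,117)),((-.085,.15,-.0025),(267,116)),((-.109,.177,.03),(233,90)),((-.109,.1,.01),(246,158))):
    z=F(*q)[2]; print(q,np.round(proj(r,F(*q)),1),s,'err mm',((plane(r,*s,z)-F(*q))*1e3).round(1))
E
```

```text
(0.085, 0.15, -0.0025) [412.2 120.2] (411, 117) err mm [-2.5  2.9  0. ]
(-0.085, 0.15, -0.0025) [266.3 119.6] (267, 116) err mm [ 0.1  4.3 -0. ]
(-0.109, 0.177, 0.03) [233.5  94.6] (233, 90) err mm [-1.2  4.5  0. ]
(-0.109, 0.1, 0.01) [246.6 162. ] (246, 158) err mm [-1.5  4.7 -0. ]
```

Call:
send_rows(
  increments=[
    {"dx": 0.3,"dy": -2,"dz": 0,"roll": 0,"claw": -1},
    {"dx": 0.6,"dy": -4,"dz": 0,"roll": 0,"claw": -1},
    {"dx": 0.9,"dy": -6,"dz": 0,"roll": 0,"claw": -1},
    {"dx": 1.2,"dy": -8,"dz": 0,"roll": 0,"claw": -1},
    {"dx": 1.4,"dy": -9.7,"dz": 0,"roll": 0,"claw": -1},
  ],
)

```text
clock: 2.22
tcp_pos: [0.5126, -0.122, 0.2513]
orientation: [-0.0, 0.615, 0.788, 0.0]
wrist_force: [-0.6, 0.7, 0.6]
finger_gap: -0.0001
grip_force: 0.0
```

Call:
send_rows(
  increments=[
    {"dx": 0,"dy": 0,"dz": -1.2,"roll": 0,"claw": -1},
    {"dx": 0,"dy": 0,"dz": -2.4,"roll": 0,"claw": -1},
    {"dx": 0,"dy": 0,"dz": -3.6,"roll": 0,"claw": -1},
    {"dx": 0,"dy": 0,"dz": -4.4,"roll": 0,"claw": -1},
    {"dx": 0,"dy": 0,"dz": -4.4,"roll": 0,"claw": -1},
  ],
)

```text
clock: 2.85
tcp_pos: [0.5112, -0.1198, 0.1398]
orientation: [-0.002, 0.615, 0.788, -0.0]
wrist_force: [-0.2, -0.1, -0.0]
finger_gap: -0.0001
grip_force: 0.0
```

```bash
sed -i 's/\[.5203,.0423,.048\]/[.5195,.0445,.048]/' plan.py; python3 - <<'E'
from plan import *
s=get_state();print(s['tcp_pos'],s['orientation'],s['wrist_force'],s['qvel'].round(3))
r=read_camera('side');cv2.imwrite('pics/s2.png',cv2.resize(r['image'][110:250,270:410],None,fx=4,fy=4,interpolation=cv2.INTER_CUBIC))
s=get_state();print(s['tcp_pos'])
E
```

```text
[ 0.51119021 -0.11977886  0.13979054] [-1.99608736e-03  6.15078373e-01  7.88463347e-01 -4.01621736e-04] [-0.21591908 -0.11423149 -0.0045092 ] [-0.006 -0.019  0.051  0.024 -0.    -0.002]
[ 0.51209198 -0.12035036  0.1410652 ]
```

View pics/s2.png

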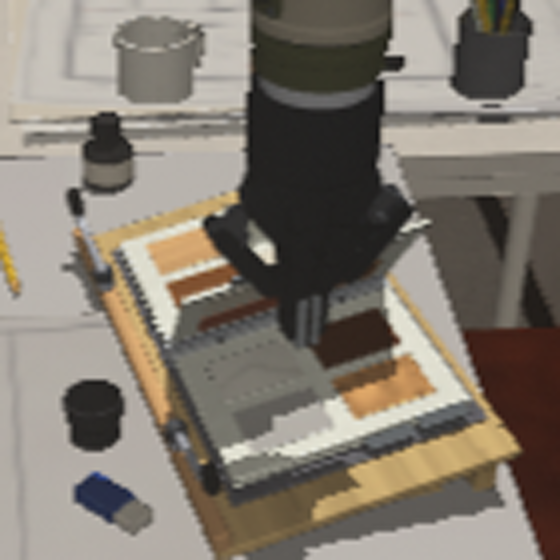

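The fingers (tip at about (300,340) in the crop) stand to the right of the leaf, below the tab. Ready to push.

```bash
python3 - <<'E'
from plan import *
pre=[.513,-.1236,.1414]
for t in np.arange(.8,3.25,.12): print(round(t,2),units(leaf(t),pre))
print(leaf(3.14))
E
```

```text
0.8 [-0.32  1.34 -0.21]
0.92 [-0.55  1.91  0.3 ]
1.04 [-0.78  2.54  0.74]
1.16 [-1.01  3.21  1.1 ]
1.28 [-1.24  3.93  1.37]
1.4 [-1.46  4.68  1.55]
1.52 [-1.58  5.47  1.17]
1.64 [-1.73  6.07  1.17]
1.76 [-1.86  6.68  1.1 ]
1.88 [-1.98  7.27  0.96]
2.0 [-2.08  7.85  0.74]
2.12 [-2.17  8.4   0.46]
2.24 [-2.23  8.92  0.12]
2.36 [-2.27  9.39 -0.28]
2.48 [-2.3   9.82 -0.74]
2.6 [-2.29 10.19 -1.24]
2.72 [-2.27 10.5  -1.78]
2.84 [-2.23 10.75 -2.35]
2.96 [-2.17 10.93 -2.94]
3.08 [-2.08 11.04 -3.55]
3.2 [-1.98 11.07 -4.16]
[0.46218778 0.15299503 0.04496505]
```

Call:
send_rows(
  increments=[
    {"dx": -0.15,"dy": 0.7,"dz": -0.1,"roll": 0,"claw": -1},
    {"dx": -0.3,"dy": 1.3,"dz": -0.2,"roll": 0,"claw": -1},
    {"dx": -0.45,"dy": 1.65,"dz": 0.05,"roll": 0,"claw": -1},
    {"dx": -0.55,"dy": 1.9,"dz": 0.3,"roll": 0,"claw": -1},
    {"dx": -0.66,"dy": 2.2,"dz": 0.5,"roll": 0,"claw": -1},
  ],
)

```text
clock: 3.52
tcp_pos: [0.4961, -0.0666, 0.1546]
orientation: [0.0, 0.616, 0.788, 0.0]
wrist_force: [0.5, -2.3, -0.2]
finger_gap: 0.0001
grip_force: 0.9
```

Call:
send_rows(
  increments=[
    {"dx": -0.12,"dy": 0.34,"dz": 0.24,"roll": 0,"claw": -1},
    {"dx": -0.23,"dy": 0.67,"dz": 0.42,"roll": 0,"claw": -1},
    {"dx": -0.35,"dy": 1.01,"dz": 0.6,"roll": 0,"claw": -1},
    {"dx": -0.46,"dy": 1.36,"dz": 0.75,"roll": 0,"claw": -1},
    {"dx": -0.58,"dy": 1.73,"dz": 0.87,"roll": 0,"claw": -1},
  ],
)

```text
clock: 4.15
tcp_pos: [0.4815, -0.0229, 0.1758]
orientation: [0.0, 0.616, 0.788, 0.0]
wrist_force: [0.5, -0.6, -0.8]
finger_gap: -0.0004
grip_force: 0.6
```

Call:
send_rows(
  increments=[
    {"dx": -0.11,"dy": 0.38,"dz": 0.1,"roll": 0,"claw": -1},
    {"dx": -0.22,"dy": 0.75,"dz": 0.15,"roll": 0,"claw": -1},
    {"dx": -0.28,"dy": 1.15,"dz": 0.0,"roll": 0,"claw": -1},
    {"dx": -0.34,"dy": 1.54,"dz": -0.2,"roll": 0,"claw": -1},
    {"dx": -0.41,"dy": 1.84,"dz": -0.2,"roll": 0,"claw": -1},
  ],
)

```text
clock: 4.78
tcp_pos: [0.4714, 0.023, 0.1706]
orientation: [0.0, 0.616, 0.788, 0.0]
wrist_force: [0.2, -1.7, 1.1]
finger_gap: -0.0002
grip_force: 0.8
```

```bash
python3 - <<'E'
from plan import *
s=get_state();print(s['tcp_pos'],s['wrist_force'])
r=read_camera('side');cv2.imwrite('pics/s3.png',cv2.resize(r['image'][90:250,260:420],None,fx=3.5,fy=3.5,interpolation=cv2.INTER_CUBIC))
E
```

```text
[0.47136853 0.02303377 0.17058705] [ 0.17013652 -1.660479    1.09630615]
```

View pics/s3.png

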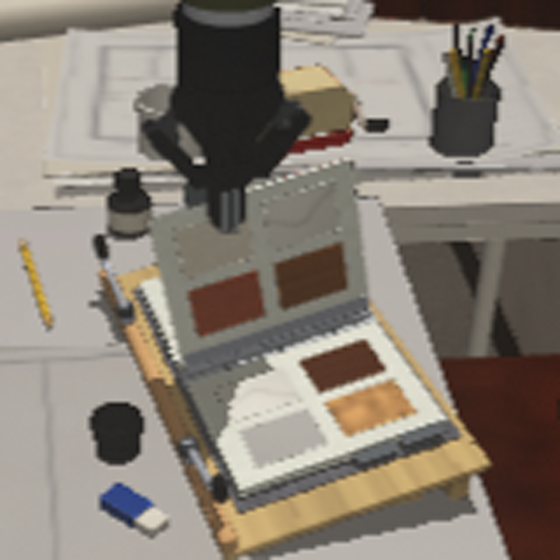

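The leaf stands slightly past square, the fingertip on its right face at about (230,220). Continue along the arc.

Call:
send_rows(
  increments=[
    {"dx": -0.15,"dy": 0.6,"dz": -0.03,"roll": 0,"claw": -1},
    {"dx": -0.24,"dy": 1.1,"dz": -0.1,"roll": 0,"claw": -1},
    {"dx": -0.33,"dy": 1.5,"dz": -0.21,"roll": 0,"claw": -1},
    {"dx": -0.43,"dy": 2.08,"dz": -0.43,"roll": 0,"claw": -1},
    {"dx": -0.52,"dy": 2.63,"dz": -0.71,"roll": 0,"claw": -1},
  ],
)

```text
clock: 5.45
tcp_pos: [0.4582, 0.0892, 0.1523]
orientation: [-0.0, 0.616, 0.788, 0.0]
wrist_force: [0.3, -1.2, -0.6]
finger_gap: 0.0001
grip_force: 0.6
```

Call:
send_rows(
  increments=[
    {"dx": -0.06,"dy": 0.52,"dz": -0.34,"roll": 0,"claw": -1},
    {"dx": -0.1,"dy": 0.99,"dz": -0.74,"roll": 0,"claw": -1},
    {"dx": -0.13,"dy": 1.42,"dz": -1.2,"roll": 0,"claw": -1},
    {"dx": -0.12,"dy": 1.79,"dz": -1.7,"roll": 0,"claw": -1},
    {"dx": -0.1,"dy": 2.1,"dz": -2.24,"roll": 0,"claw": -1},
  ],
)

```text
clock: 6.08
tcp_pos: [0.4559, 0.1413, 0.0959]
orientation: [0.0, 0.616, 0.788, 0.0]
wrist_force: [0.3, -1.2, 1.0]
finger_gap: -0.0
grip_force: 0.4
```

Call:
send_rows(
  increments=[
    {"dx": 0.04,"dy": 0.25,"dz": -0.57,"roll": 0,"claw": -1},
    {"dx": 0.1,"dy": 0.42,"dz": -1.1,"roll": 0,"claw": -1},
    {"dx": 0.14,"dy": 0.48,"dz": -1.4,"roll": 0,"claw": -1},
    {"dx": 0.18,"dy": 0.5,"dz": -1.65,"roll": 0,"claw": -1},
    {"dx": 0.2,"dy": 0.5,"dz": -1.85,"roll": 0,"claw": -1},
  ],
)

```text
clock: 6.7
tcp_pos: [0.461, 0.1532, 0.0503]
orientation: [-0.0, 0.616, 0.788, 0.0]
wrist_force: [-1.1, 0.6, 0.8]
finger_gap: 0.0002
grip_force: 0.4
```

```bash
python3 - <<'E'
from plan import *
s=get_state();print(s['tcp_pos'],s['wrist_force'])
E
```

```text
[0.4610223  0.15320441 0.05033529] [-1.11505459  0.55970482  0.75279056]
```

Call:
send_rows(
  increments=[
    {"dx": 0.0,"dy": 0,"dz": -0.03,"roll": 0,"claw": -1},
    {"dx": 0.0,"dy": 0,"dz": -0.06,"roll": 0,"claw": -1},
    {"dx": 0,"dy": 0,"dz": -0.09,"roll": 0,"claw": -1},
    {"dx": 0,"dy": 0,"dz": -0.12,"roll": 0,"claw": -1},
    {"dx": 0,"dy": 0,"dz": -0.12,"roll": 0,"claw": -1},
  ],
)

```text
clock: 7.32
tcp_pos: [0.4611, 0.1532, 0.0477]
orientation: [0.0, 0.616, 0.788, 0.0]
wrist_force: [0.1, 0.2, 0.3]
finger_gap: 0.0002
grip_force: 0.3
```

Call:
send_rows(
  increments=[
    {"dx": 0.0,"dy": 0,"dz": -0.03,"roll": 0,"claw": -1},
    {"dx": 0.0,"dy": 0,"dz": -0.06,"roll": 0,"claw": -1},
    {"dx": 0,"dy": 0,"dz": -0.08,"roll": 0,"claw": -1},
    {"dx": 0,"dy": 0,"dz": -0.1,"roll": 0,"claw": -1},
    {"dx": 0,"dy": 0,"dz": -0.1,"roll": 0,"claw": -1},
  ],
)

```text
clock: 7.95
tcp_pos: [0.4612, 0.1532, 0.0457]
orientation: [0.0, 0.616, 0.788, 0.0]
wrist_force: [-1.2, -1.0, 6.9]
finger_gap: -0.0001
grip_force: 3.5
```

Call:
send_rows(
  increments=[
    {"dx": 0.0,"dy": 0,"dz": -0.03,"roll": 0,"claw": -1},
    {"dx": 0.0,"dy": 0,"dz": -0.03,"roll": 0,"claw": -1},
    {"dx": 0,"dy": 0,"dz": 0.3,"roll": 0,"claw": -1},
    {"dx": 0,"dy": 0,"dz": 1.0,"roll": 0,"claw": -1},
    {"dx": 0,"dy": 0,"dz": 2.5,"roll": 0,"claw": -1},
  ],
)

```text
clock: 8.57
tcp_pos: [0.4591, 0.1529, 0.1067]
orientation: [-0.001, 0.616, 0.788, -0.002]
wrist_force: [1.0, 0.2, 0.0]
finger_gap: -0.0
grip_force: 0.0
```

```bash
python3 - <<'E'
from plan import *
s=get_state();b=s['tcp_pos'];print(b)
st=hold(0,gap=.022); print('start',st,units(st,b))
for p in np.arange(0,1.58,.157): print(round(p,2),units(hold(p),st))
r=read_camera('side');cv2.imwrite('pics/s4.png',cv2.resize(r['image'][110:250,260:410],None,fx=5,fy=4,interpolation=cv2.INTER_CUBIC))
E
```

```text
[0.45910765 0.15288564 0.1067429 ]
start [0.32875224 0.18010675 0.04334575] [-5.21  1.09 -2.54]
0.0 [0.84 0.21 0.15]
0.16 [1.28 0.41 0.24]
0.31 [1.73 0.54 0.32]
0.47 [2.16 0.61 0.39]
0.63 [2.62 0.62 0.47]
0.78 [3.13 0.52 0.56]
0.94 [3.67 0.3  0.64]
1.1 [ 4.16 -0.01  0.71]
1.26 [ 4.56 -0.37  0.77]
1.41 [ 4.89 -0.77  0.8 ]
1.57 [ 5.14 -1.2   0.83]
```

View pics/s4.png

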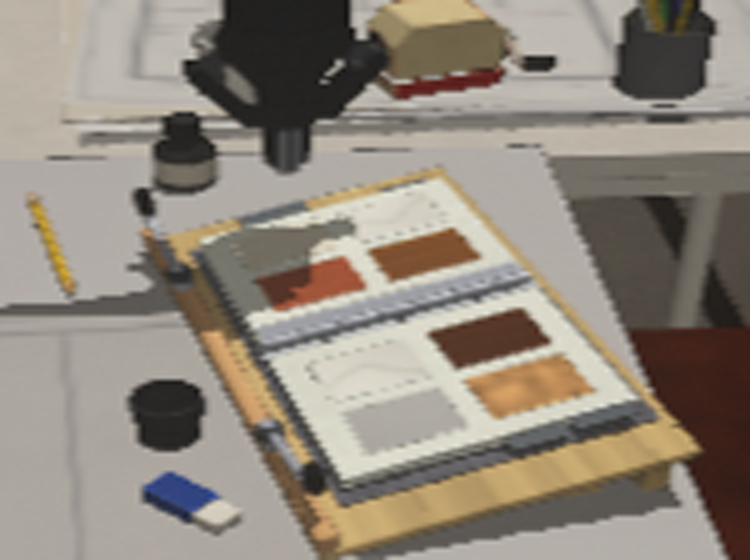

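The leaf lies flat on the left pile; the left holder's cap is still parked at about (145,200). Now the holder.

Call:
send_rows(
  increments=[
    {"dx": -1.5,"dy": 0.3,"dz": 0,"roll": 0,"claw": -1},
    {"dx": -3.3,"dy": 0.7,"dz": 0,"roll": 0,"claw": -1},
    {"dx": -5.2,"dy": 1.1,"dz": 0,"roll": 0,"claw": -1},
    {"dx": -5.2,"dy": 1.1,"dz": -0.4,"roll": 0,"claw": -1},
    {"dx": -5.2,"dy": 1.1,"dz": -1.2,"roll": 0,"claw": -1},
  ],
)

```text
clock: 9.25
tcp_pos: [0.3322, 0.1812, 0.078]
orientation: [0.001, 0.616, 0.788, 0.001]
wrist_force: [0.4, 0.4, 0.5]
finger_gap: 0.0001
grip_force: 0.0
```

Call:
send_rows(
  increments=[
    {"dx": 0,"dy": 0,"dz": -0.7,"roll": 0,"claw": -1},
    {"dx": 0,"dy": 0,"dz": -1.2,"roll": 0,"claw": -1},
    {"dx": 0,"dy": 0,"dz": -1.2,"roll": 0,"claw": -1},
    {"dx": 0,"dy": 0,"dz": -1.2,"roll": 0,"claw": -1},
    {"dx": 0,"dy": 0,"dz": -1.2,"roll": 0,"claw": -1},
  ],
)

```text
clock: 9.88
tcp_pos: [0.3316, 0.1809, 0.0481]
orientation: [0.0, 0.616, 0.788, 0.001]
wrist_force: [-0.1, 0.9, -0.0]
finger_gap: -0.0001
grip_force: 0.0
```

```bash
python3 - <<'E'
from plan import *
s=get_state();b=s['tcp_pos'];print(b,s['wrist_force'])
st=hold(0,gap=.022,z=.026); print('start',st,units(st,b))
for p in np.arange(0,1.58,.157): print(round(p,2),units(hold(p,z=.026),b))
r=read_camera('top');cv2.imwrite('pics/t5.png',cv2.resize(r['image'][170:300,170:320],None,fx=4,fy=4,interpolation=cv2.INTER_CUBIC))
E
```

```text
[0.33156016 0.18086606 0.0481029 ] [-0.11829772  0.91338018 -0.0389353 ]
start [0.32807762 0.17994195 0.047285  ] [-0.14 -0.04 -0.03]
0.0 [0.7  0.17 0.12]
0.16 [1.14 0.37 0.2 ]
0.31 [1.59 0.5  0.29]
0.47 [2.02 0.58 0.36]
0.63 [2.48 0.58 0.44]
0.78 [2.99 0.49 0.53]
0.94 [3.53 0.26 0.61]
1.1 [ 4.02 -0.05  0.68]
1.26 [ 4.42 -0.41  0.73]
1.41 [ 4.75 -0.81  0.77]
1.57 [ 5.   -1.24  0.8 ]
```

View pics/t5.png

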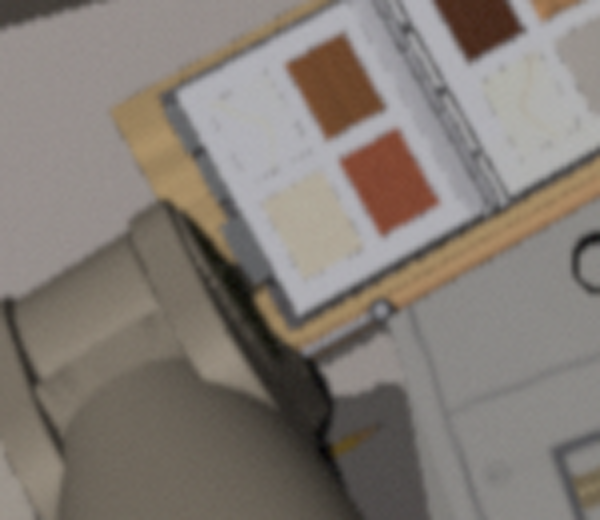

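The arm hides the tip, but the leaf lies flat with its tab at (245,250), and the wire from pivot (380,310) is still parked. Push.

Call:
send_rows(
  increments=[
    {"dx": 0.4,"dy": 0.1,"dz": 0.07,"roll": 0,"claw": -1},
    {"dx": 0.7,"dy": 0.17,"dz": 0.12,"roll": 0,"claw": -1},
    {"dx": 0.92,"dy": 0.27,"dz": 0.16,"roll": 0,"claw": -1},
    {"dx": 1.14,"dy": 0.37,"dz": 0.2,"roll": 0,"claw": -1},
    {"dx": 1.37,"dy": 0.44,"dz": 0.25,"roll": 0,"claw": -1},
  ],
)

```text
clock: 10.55
tcp_pos: [0.3652, 0.1918, 0.0537]
orientation: [-0.0, 0.616, 0.788, -0.0]
wrist_force: [-0.6, -0.1, -1.0]
finger_gap: 0.0
grip_force: 0.4
```

Call:
send_rows(
  increments=[
    {"dx": 0.22,"dy": 0.06,"dz": 0.04,"roll": 0,"claw": -1},
    {"dx": 0.43,"dy": 0.1,"dz": 0.08,"roll": 0,"claw": -1},
    {"dx": 0.65,"dy": 0.14,"dz": 0.11,"roll": 0,"claw": -1},
    {"dx": 0.88,"dy": 0.14,"dz": 0.15,"roll": 0,"claw": -1},
    {"dx": 1.11,"dy": 0.14,"dz": 0.19,"roll": 0,"claw": -1},
  ],
)

```text
clock: 11.18
tcp_pos: [0.3934, 0.1953, 0.0587]
orientation: [0.0, 0.616, 0.788, 0.0]
wrist_force: [-1.2, -0.1, 0.3]
finger_gap: -0.0002
grip_force: 0.2
```

Call:
send_rows(
  increments=[
    {"dx": 0.25,"dy": -0.03,"dz": 0.05,"roll": 0,"claw": -1},
    {"dx": 0.51,"dy": -0.09,"dz": 0.09,"roll": 0,"claw": -1},
    {"dx": 0.78,"dy": -0.19,"dz": 0.13,"roll": 0,"claw": -1},
    {"dx": 1.05,"dy": -0.32,"dz": 0.17,"roll": 0,"claw": -1},
    {"dx": 1.3,"dy": -0.47,"dz": 0.2,"roll": 0,"claw": -1},
  ],
)

```text
clock: 11.8
tcp_pos: [0.426, 0.1832, 0.0637]
orientation: [0.0, 0.616, 0.788, 0.0]
wrist_force: [-0.6, 0.1, 0.2]
finger_gap: -0.0003
grip_force: 0.3
```

Call:
send_rows(
  increments=[
    {"dx": 0.24,"dy": -0.16,"dz": 0.04,"roll": 0,"claw": -1},
    {"dx": 0.44,"dy": -0.33,"dz": 0.07,"roll": 0,"claw": -1},
    {"dx": 0.64,"dy": -0.52,"dz": 0.09,"roll": 0,"claw": -1},
    {"dx": 0.81,"dy": -0.71,"dz": 0.11,"roll": 0,"claw": -1},
    {"dx": 0.97,"dy": -0.92,"dz": 0.13,"roll": 0,"claw": -1},
  ],
)

```text
clock: 12.42
tcp_pos: [0.4498, 0.1601, 0.0668]
orientation: [-0.0, 0.616, 0.788, 0.0]
wrist_force: [0.9, -0.3, 0.3]
finger_gap: 0.0
grip_force: 0.3
```

```bash
python3 - <<'E'
from plan import *
s=get_state();b=s['tcp_pos'];print(b,s['wrist_force'],hold(1.41,z=.026),units(hold(1.57,z=.026),b))
r=read_camera('wrist'); P=F(-.032,.1,.03); Pv=F(-.109,.1,.01); print(proj(r,P),proj(r,Pv)); cv2.imwrite('pics/w6.png',r['image'])
E
```

```text
[0.44982814 0.16010957 0.06683155] [ 0.85224306 -0.33108048  0.26085218] [0.45015276 0.16087087 0.06739333] [ 0.27 -0.41  0.05]
(np.float64(323.34978238217025), np.float64(310.11154132745526)) (np.float64(215.827914426927), np.float64(277.5222975593024))
```

Call:
send_rows(
  increments=[
    {"dx": 0.13,"dy": -0.2,"dz": 0.03,"roll": 0,"claw": -1},
    {"dx": 0.26,"dy": -0.43,"dz": 0.05,"roll": 0,"claw": -1},
    {"dx": 0.26,"dy": -0.43,"dz": 0.05,"roll": 0,"claw": -1},
    {"dx": 0.26,"dy": -0.43,"dz": 0.05,"roll": 0,"claw": -1},
    {"dx": 0.26,"dy": -0.43,"dz": 0.05,"roll": 0,"claw": -1},
  ],
)

```text
clock: 13.1
tcp_pos: [0.4561, 0.1498, 0.0681]
orientation: [0.0, 0.616, 0.788, 0.0]
wrist_force: [0.0, 0.2, 0.6]
finger_gap: -0.0002
grip_force: 0.0
```

Call:
send_rows(
  increments=[
    {"dx": 0.1,"dy": 0.4,"dz": 0.05,"roll": 0,"claw": -1},
    {"dx": 0.2,"dy": 0.8,"dz": 0.6,"roll": 0,"claw": -1},
    {"dx": 0.0,"dy": 1.4,"dz": 2,"roll": 0,"claw": -1},
    {"dx": -1,"dy": 2.5,"dz": 4,"roll": 0,"claw": -1},
    {"dx": -2,"dy": 4,"dz": 5.5,"roll": 0,"claw": -1},
  ],
)

```text
clock: 13.72
tcp_pos: [0.4062, 0.2511, 0.2087]
orientation: [0.001, 0.616, 0.788, 0.001]
wrist_force: [0.5, 1.1, 0.7]
finger_gap: 0.0001
grip_force: 0.0
```

Call:
send_rows(
  increments=[
    {"dx": -0.6,"dy": 1.2,"dz": 0.3,"roll": 0,"claw": -1},
    {"dx": -1.2,"dy": 2.4,"dz": 0.5,"roll": 0,"claw": -1},
    {"dx": -1.8,"dy": 3.6,"dz": 0.5,"roll": 0,"claw": -1},
    {"dx": -1.8,"dy": 3.6,"dz": 0.5,"roll": 0,"claw": -1},
    {"dx": -1.8,"dy": 3.6,"dz": 0.5,"roll": 0,"claw": -1},
  ],
)

```text
clock: 14.35
tcp_pos: [0.3611, 0.3399, 0.2186]
orientation: [0.0, 0.615, 0.788, 0.0]
wrist_force: [-0.5, 0.0, -0.8]
finger_gap: 0.0003
grip_force: 0.0
```

```bash
python3 - <<'E'
from plan import *
s=get_state();print(s['tcp_pos'],s['wrist_force'])
k=4
ims=[]
for n,(v,u,h,w) in(('top',(130,190,150,175)),('side',(140,270,110,135))):
    r=read_camera(n); i=cv2.resize(r['image'][v:v+h,u:u+w],None,fx=k if n=='top' else 1,fy=k if n=='top' else 1,interpolation=cv2.INTER_CUBIC)
    if n=='side': i=cv2.resize(r['image'][140:250,270:405],(700//2+50,326),interpolation=cv2.INTER_CUBIC)
    else: i=cv2.resize(r['image'][130:280,190:365],(400,343),interpolation=cv2.INTER_CUBIC)[:326]
    ims.append(i); cv2.imwrite(f'pics/full_{n}.png',r['image'])
    for ph in(1.45,1.57,1.65): print(n,ph,np.round(proj(r,F(-.109+.077*np.sin(ph),.1+.077*np.cos(ph),.03)),1))
    print('pivot',proj(r,F(-.109,.1,.01)))
cv2.imwrite('pics/f.png',np.hstack(ims))
E
```

```text
[0.36109467 0.33990223 0.21857666] [-0.4520255   0.02127522 -0.84264501]
top 1.45 [246. 224.]
top 1.57 [249.  222.1]
top 1.65 [251.1 221. ]
pivot (np.float64(263.9983350318639), np.float64(247.48553033667966))
side 1.45 [316.9 163.3]
side 1.57 [318.  164.8]
side 1.65 [318.5 165.8]
pivot (np.float64(295.9804930776447), np.float64(177.54248371599283))
```

View pics/f.png

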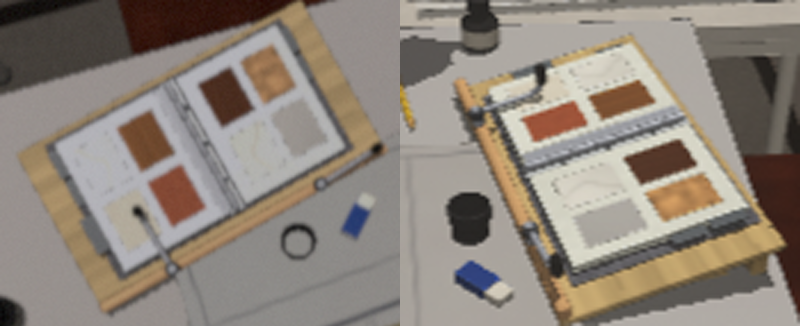

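The holder points up the page over the flat leaf (tip (138,211), pivot (172,268) in the left half); the other things are unmoved. A numeric check of the angle, measured on the tip's dark blob in the top view, then hand in.

```bash
python3 - <<'E'
from plan import *
r=read_camera('top');i=r['image'][216:229,244:257].max(2).astype(float);w=np.clip(80-i,0,None);yy,xx=np.mgrid[216:229,244:257]
u,v=(w*xx).sum()/w.sum(),(w*yy).sum()/w.sum();print(u,v)
tip=plane(r,u,v,F(-.032,.1,.03)[2])
p=plane(r,265.2,247.2,F(-.109,.1,.01)[2])
for o in(p,F(-.109,.1,.01)):
    d=tip-o;c,s=np.cos(.2396),np.sin(.2396);h=c*d[0]+s*d[1];y=-s*d[0]+c*d[1];x=h*C+d[2]*S;print(x,y,np.arctan2(x,y))
E
```

```text
250.14021164021165 222.33862433862433
0.07585762344377245 0.0009184972030379553 1.558688745789962
0.07490947378521769 -0.002185024732620144 1.599956928900748
```

```bash
python3 -c "
from workcell import *
print(hand_in())"
```

```text
the job is handed in; nothing more can be done
None
```

The leaf was turned over its spine and lies flat on the left pile, and the left page holder points up the page over it at about 1.56–1.60 rad; the job was handed in at about 14.5 s with the arm clear, the right holder parked and the other objects not touched.

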